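# Count along the divider rack and push the module into the third gap

## Robot

A 7-joint arm with a two-finger parallel gripper is mounted at the origin on the work surface. World frame = base frame: x ahead of the robot, y to its left, z up, the work surface at z = 0. Lengths are in m, angles in rad, forces in N, time in s.
With the tool pointing down it reaches from about 0.425 to 0.8 m from the base axis. Payload 8.3 kg.
Tool frame: the origin (TCP) lies between the finger pads; the fingertips stand 17 mm ahead of it and the grasp point (between the pads) lies 2 mm behind it; z points along the fingers, y is the line along which they close (so a half turn about z gives the same grasp; the last joint's range is limited). The gripper opens to 85 mm and grips with 20 to 120 N. Pads are 22 mm wide; open, the fingers measure 114 mm over their backs; the gripper's body (76 mm by 85 mm) begins 54 mm behind the grasp point. The pads swing forward as they close: fully open they stand 13 mm farther back than shut.
Start: joints at [1.263, 0.383, 0.016, 1.37, -0.006, 1.388, -0.046], TCP at [0.152, -0.606, 0.248] pointing down, gripper open.
Joint ranges: [-2.95, 2.95], [-0.25, 2.06], [-1.52, 1.56], [0.18, 2.33], [-1.44, 4.58], [0.02, 2.06], [-3.01, 3.01]. Speed limits (rad/s): [2.39, 2.39, 3.01, 3.01, 3.14, 3.14, 3.14].

## Interface

Orientations are given as [roll, pitch, yaw] about the fixed x, y, z axes, in that order (R = Rz(yaw) Ry(pitch) Rx(roll)).
In Python, from rig import bot gives the robot as it stands.
- The arm moves only by the tool drive_tool, never from a script. Its argument "rows" is a list of rows, each a list of 3 entries, a list of its own where there are three numbers: the shift along the tool's x, y, z in m, then the turn, a rotation vector about the tool's x, y, z in degrees, then the finger opening in m, from 0 to 0.0854. A call has 1 to 20 rows; each row is the pose to reach, as a shift and turn from the pose commanded when the call began, along the tool's axes at that moment; what a row does not reach only later rows make up. A row lasts 1/8 s, in which the tool goes at most 62.5 mm and 10.7 degrees, less where a joint would pass 70% of its speed; a pose out of reach is approached as far as the arm can. A call with a gripper value outside its range is refused whole. The fingers move at their own pace and stop on an object; "squeeze" is the grip in N (left out, the last holds). Time passes only in rows, so rows that repeat a pose let the fingers close. It gives the time, the measured TCP pose, the force, the opening and the grip force at its end, in the units of the state.
- bot.state(): the state, without advancing time (a new reading comes with each control period).
- bot.camera(name): name is "side" or "top"; returns (picture, depth): 480x640x3 uint8, red, green, blue; 480x640 float32, m along the optical axis (not along the pixel's ray), 0 where there is no reading.
- bot.camera_params(name): a dict with "intrinsics" (3x3 intrinsics, pixels), "world_from_camera" (4x4, takes a point from camera to world coordinates). Camera axes: x right, y down, z forward; pixel columns grow to the right and rows downward; lengths in m; the calibration is good to about 2 mm. A picture is of the moment at which its call begins. camera_params takes no time and is no camera call.
- bot.finish_job(): hands the job in; it is judged then, once.
The state is a dict: "clock": time; "joint_positions": joint angles; "joint_vel": joint speeds; "effort": joint torques, N m; "eef_pos": TCP position; "ee_rot": TCP orientation; "force": force on the tool from outside, world axes, zero at the start; "wrist_torque": the same for the moment, N m; "width": finger opening in m; "grasp_force": force on a finger pad.
Only numpy, scipy, OpenCV 4.12 (cv2) and the standard library are available. Lean on these libraries where they do the work, as an engineer would, in place of code of your own. Each camera call takes 0.05 s, during which the arm holds its last target. There are 200 camera calls.

## Task

With the gripper closed, run the fingertips lightly along the top of the sprung black rail of the divider rack, starting over the first gap at the end with the round-headed post and counting the gaps, without leaving the rail, and stop over the third gap; do not touch the rail further on than that. Then push the loose metal module over the bench into that third gap until it is fully home against the back stop, and move clear of everything. Only push the module, never lift or tip it, and leave the jar, spool and cup where they are.

Things in the scene. Friction and masses are not known exactly. Their poses are not given: they have to be found in the camera images.
- rack: Fixed aluminium divider rack. Seven dividers (7 thick, 30 high, 54 mm deep, noses rounded 3.5 mm further forward) make six gaps 33 mm wide, centred at y = -100, -60, -20, 20, 60, 100 mm, open on top and towards the robot; the bench is their floor. Origin: on the bench, middle of the line of divider fronts; x into the gaps, y along the row (robot's left), z up. Place and yaw vary.
- back_stop (a point): Middle of the top front edge of the grey back stop bar that closes the gaps: x = 54 mm, y = 0, z = 32 mm in the rack frame. The bar is 14 mm thick and 312 mm long along the row.
- rail: Black plastic rail over the back stop, 250 mm long (rack's y), 14 wide, 12 high, centred at x = 61 mm, y = 0 in the rack frame. Origin: centre of its underside, 42 mm above the bench at rest; its top is 54 mm above the bench. Sprung: gives downward from about 2 N, then 0.4 N per mm, and bottoms after 8 mm (about 5 N).
- post_top (a point): Top centre of the round-headed steel post (head 18 mm across, 72 mm above the bench, 18 mm above the rail). It stands in line with the rail beyond one end, at rack y = +145 or -145 mm (varies); counting begins there: gap centres are 45, 85 and 125 mm from it along the row. Beyond the rail's other end is only a low flat plate.
- module_mid (a point): Centre of the loose steel-cased module: 64 mm long (x), 28 wide (y), 22 high (z), 100 to 210 g, lying flat on the bench before the rack, long axis within 15 degrees of the gaps' direction; point is 11 mm above the bench. Its +x end goes in first. Fully home, that end touches the back stop, this point is at rack x = 22 mm and the tail sticks 10 mm out of the gap.
- flux_jar: Amber jar, 44 mm across, 50 mm high, loose, to be left alone. Origin: centre of its underside.
- spool: Grey plastic wire spool standing on end, 50 mm across, 40 mm high, loose, to be left alone. Origin: centre of its underside.
- screw_cup: White cup, 56 mm across, 45 mm high, loose, to be left alone. Origin: centre of its underside.
- module: The same module; origin at the centre of its underside, 11 mm below module_mid, same axes.

How it is judged:
On the way, in this order (a step that is already met when the one before it is completed fails the run):
1. the closed fingertips touch the rail over the first gap from the post (centre of the fingers 30 to 58 mm from the post) (contact force between the fingers and rail above 0.3 N and horizontal distance between the grasp point and post_top between 0.03 and 0.058 m), for 0.05 s.
2. they pass, on the rail, between first and second gap (contact force between the fingers and rail above 0.3 N and horizontal distance between the grasp point and post_top between 0.059 and 0.071 m), for 0.02 s.
3. they touch the rail over the second gap (contact force between the fingers and rail above 0.3 N and horizontal distance between the grasp point and post_top between 0.073 and 0.097 m), for 0.05 s.
4. they pass, on the rail, between second and third gap (contact force between the fingers and rail above 0.3 N and horizontal distance between the grasp point and post_top between 0.099 and 0.111 m), for 0.02 s.
5. they touch the rail over the third gap (contact force between the fingers and rail above 0.3 N and horizontal distance between the grasp point and post_top between 0.113 and 0.145 m), for 0.05 s.
6. then the module is pushed home in the third gap (x of module_mid in the frame of rack above 0.018 m and horizontal distance between module_mid and post_top between 0.118 and 0.148 m and angle between the x axis of module_mid and the x axis of rack, either way round below 0.12 rad and height (world z) of module_mid below 0.016 m), for 0.2 s.
At the end, for the whole second after the job is handed in: the module lies flat and at rest in the third gap from the post, within 4 mm of fully home against the back stop and within 0.12 rad of the gap's direction (all of step 6 and linear speed of module below 0.01 m/s); the robot touches nothing.
It fails at once if the module is lifted more than 8 mm (height (world z) of module_mid above 0.019 m).
It fails at once if the module is tipped (angle between module_mid's own z axis and vertical above 0.3 rad).
It fails at once if the rail is pressed with more than 15 N (contact force between the fingers and rail above 15 N).
It fails at once if the rail is touched beyond the third gap (contact force between the fingers and rail above 0.3 N and horizontal distance between the grasp point and post_top above 0.152 m).
It fails at once if the jar, the spool or the cup is disturbed (moved over 15 mm) (distance of any of flux_jar, spool, screw_cup from where it was at the start of the episode above 0.015 m).
It also fails if it takes over 61 s, if anything falls off the work surface, if the arm or the gripper's body presses on something with over 40 N, if the wrist force passes 120 N, or if a joint passes its speed limit or range.

## Working session

There is one attempt and no reset: what is moved stays moved. The work goes in short steps, Python scripts to look and compute and a tool call to move; the robot and the scene stay as the last step left them, time stands still between calls to the robot, and variables do not carry over. Pictures are saved under pics/ and viewed, at most 10 in all, crops included, and the job is handed in when it is done.

Besides the shell and the picture viewer there is one more tool, called after "Emit:" as a command line: name --argument value ..., lists and objects as JSON in quotes. drive_tool: Moves the arm, as the interface text tells. Its arguments: {"type":"object","properties":{"rows":{"type":"array","items":{"type":"array"}},"squeeze":{"type":"number"}},"required":["rows"]}

```bash
mkdir -p pics; ls; cat > h.py <<'E'
import numpy as np, cv2
from rig import bot
def cam(n):
    im,d=bot.camera(n); p=bot.camera_params(n); return im,d,np.array(p["intrinsics"]),np.array(p["world_from_camera"])
def pts(d,K,T):
    v,u=np.indices(d.shape); P=np.stack([(u-K[0,2])/K[0,0]*d,(v-K[1,2])/K[1,1]*d,d],-1)
    return P@T[:3,:3].T+T[:3,3]
def ray(u,v,K,T,z):
    r=T[:3,:3]@np.array([(u-K[0,2])/K[0,0],(v-K[1,2])/K[1,1],1]); c=T[:3,3]; return c+r*(z-c[2])/r[2]
E
python3 - <<'E'
from h import *
for n in("top","side"):
    im,d,K,T=cam(n); cv2.imwrite(f"pics/{n}0.png",im[...,::-1]); np.savez(f"{n}0.npz",im=im,d=d,K=K,T=T); print(n,K[0,0],T.round(3).tolist())
print(bot.state())
E
```

```text
pics
top 539.325228668439 [[-0.025, -0.99, 0.139, 0.398], [-1.0, 0.022, -0.019, 0.026], [0.016, -0.139, -0.99, 1.257], [0.0, 0.0, 0.0, 1.0]]
side 487.2741800411932 [[-0.991, -0.06, 0.119, 0.454], [-0.133, 0.49, -0.861, 0.89], [-0.007, -0.869, -0.494, 0.58], [0.0, 0.0, 0.0, 1.0]]
{'clock': 0.1, 'joint_positions': array([ 1.26307713,  0.38417328,  0.01638865,  1.37104714, -0.00629968,
        1.38818152, -0.04647692]), 'joint_vel': array([ 0.00073483, -0.00115525, -0.00037696, -0.00203782, -0.00176189,
       -0.00118518, -0.00017382]), 'effort': array([ 4.10646637e-03, -6.29135299e+01,  8.48179646e-01, -3.72767329e+01,
        1.68616144e-02,  1.02974527e-02,  1.00459340e-04]), 'eef_pos': array([ 0.15141664, -0.60595129,  0.24736783]), 'ee_rot': array([-3.13983308e+00,  3.09936684e-05,  2.44893157e-01]), 'force': array([ 0.86990389, -0.5254513 , -0.44325018]), 'wrist_torque': array([-0.015929  ,  0.00494925, -0.00878988]), 'grasp_force': 0.0, 'width': 0.08526547195882324}
```

View pics/top0.png

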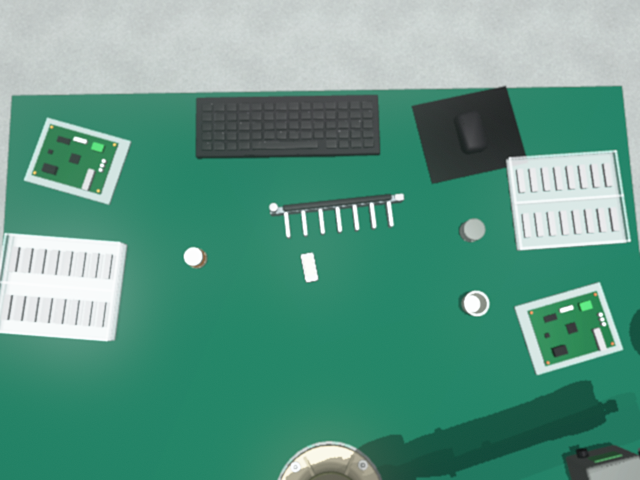

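View pics/side0.png

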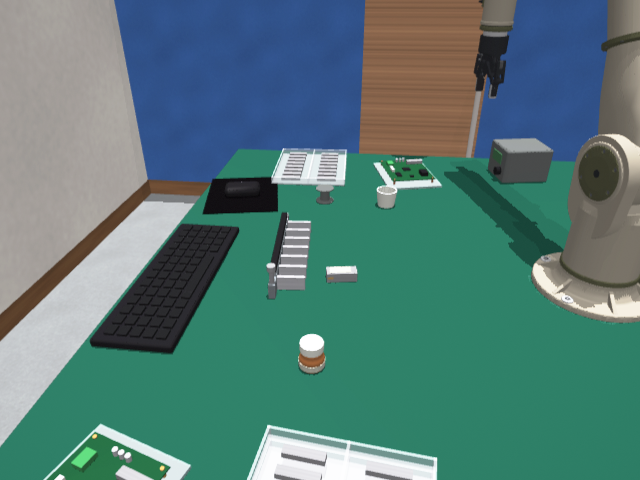

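The top view shows the post head at (273,208), so the post is at the rack's left end (+y). The rail runs from about (282,207) to (393,197), the module is at (309,267), the jar at (195,258), the spool at (472,230) and the cup at (475,303).

```bash
cat > meas.py <<'E'
from h import *
def comps(mask,minA=20):
    n,l,s,c=cv2.connectedComponentsWithStats(mask.astype(np.uint8)); return [(l==i) for i in range(1,n) if s[i,4]>=minA]
def rect(m,K,T,z):
    v,u=np.nonzero(m); Q=np.array([ray(a,b,K,T,z)[:2] for a,b in zip(u,v)]); 
    c,wv=np.linalg.eigh(np.cov(Q.T)); r=cv2.minAreaRect((Q*1000).astype(np.float32)); ax=wv[:,1]
    return Q.mean(0),ax,r
def go(im,d,K,T):
    P=pts(d,K,T); hsv=cv2.cvtColor(im,cv2.COLOR_RGB2HSV); v,u=np.indices(d.shape)
    box=(u>255)&(u<415)&(v>185)&(v<300)
    out={}
    for n,m,z in(("rail",box&(hsv[...,2]<70)&(v<218)&(P[...,2]>.03),.054),("module",box&(v>240)&(hsv[...,1]<90),.022)):
        for c in comps(m):
            q,ax,r=rect(c,K,T,z); ax=ax*np.sign(ax[np.argmax(abs(ax))])
            print(n,"n",c.sum(),"c",q.round(4),"ax",ax.round(3),"rect",np.round(r[0],1),np.round(r[1],1),"rectang",round(r[2],1),"z med",np.median(P[c][:,2]).round(4))
    m=(u>262)&(u<284)&(v>198)&(v<220)&(P[...,2]>.062)
    print("post n",m.sum(), [ray(a,b,K,T,.072).round(4) for a,b in [(u[m].mean(),v[m].mean())]],np.median(P[m][:,2]),P[m].mean(0))
if __name__=="__main__":
    f=np.load("top0.npz"); go(*[f[k] for k in("im","d","K","T")])
    im=f["im"]; cv2.imwrite("pics/c.png",cv2.resize(im[185:300,255:415,::-1],None,fx=5,fy=5,interpolation=cv2.INTER_CUBIC))
E
python3 meas.py
```

```text
module n 425 c [0.5117 0.0347] ax [0.985 0.172] rect [511.7  34.6] [68.7 32.9] rectang 10.0 z med 0.0216
post n 53 [array([0.642 , 0.1127, 0.072 ])] 0.07177213183714048 [0.63750513 0.11094585 0.09405191]
```

View pics/c.png

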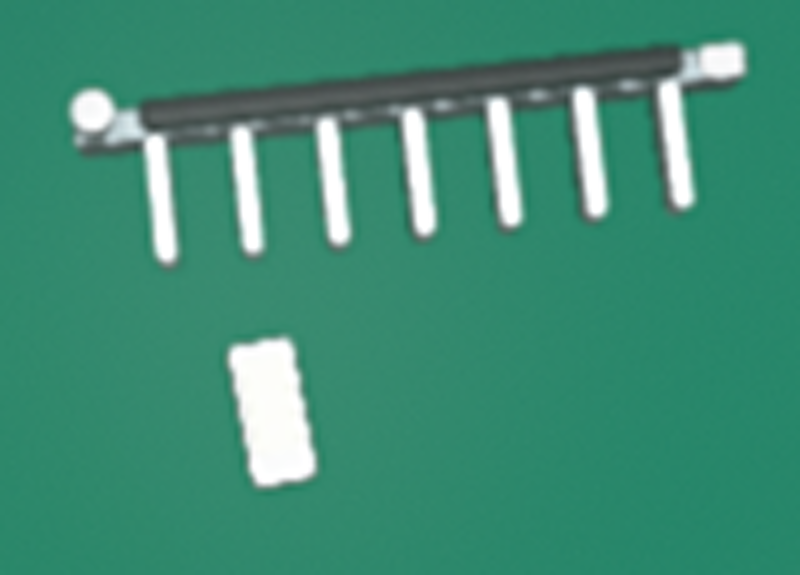

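The crop shows the rail clearly, the seven dividers, the post head at crop (92,108) and the module tilted at crop (272,412). I'll refine the rail and post estimates and the rack frame, and cross-check with the side camera.

```bash
cat > m2.py <<'E'
from meas import *
f=np.load("top0.npz"); im,d,K,T=[f[k] for k in("im","d","K","T")]
P=pts(d,K,T); hsv=cv2.cvtColor(im,cv2.COLOR_RGB2HSV); v,u=np.indices(d.shape)
box=(u>255)&(u<415)&(v>185)&(v<245); V=hsv[...,2]
m=box&(V<105)&(P[...,2]>.047)&(P[...,2]<.06)
for c in comps(m,80):
    q,ax,r=rect(c,K,T,.054); print("rail",c.sum(),q.round(4),ax.round(4),np.round(r[1],1),np.round(r[0],1),np.median(P[c][:,2]))
# post head: bright blob
m=(u>262)&(u<280)&(v>198)&(v<216)&(V>200); 
for c in comps(m,10): print("post",c.sum(),rect(c,K,T,.072)[0].round(4),np.round(rect(c,K,T,.072)[2][1],1))
# dividers
m=box&(V>200)&(P[...,2]>.022)&(P[...,2]<.036)
for c in comps(m,15): q,ax,r=rect(c,K,T,.03); print("div",c.sum(),q.round(4),ax.round(3),np.round(r[1],1))
# side view
f=np.load("side0.npz"); im,d,K,T=[f[k] for k in("im","d","K","T")]
P=pts(d,K,T);hsv=cv2.cvtColor(im,cv2.COLOR_RGB2HSV); v,u=np.indices(d.shape)
b=(u>255)&(u<365)&(v>205)&(v<305)
m=b&(P[...,2]>.0195)&(P[...,2]<.026)&(u>322)
for c in comps(m,15): print("side module top",c.sum(),np.round(rect(c,K,T,.022)[2],1))
m=b&(P[...,2]>.051)&(P[...,2]<.057)
for c in comps(m,15): q,ax,r=rect(c,K,T,.054);print("side rail",c.sum(),np.round(r[0],1),np.round(r[1],1),ax.round(4))
m=b&(P[...,2]>.069)&(P[...,2]<.076)
for c in comps(m,5): q,ax,r=rect(c,K,T,.072);print("side post",c.sum(),np.round(r[0],1),np.round(r[1],1))
E
python3 m2.py
```

```text
rail 652 [ 0.6549 -0.0316] [-0.0852  0.9964] [ 14.3 246.2] [654.7 -32. ] 0.053942394053620446
post 63 [0.6428 0.1097] [24.1 17.2]
div 15 [ 0.6708 -0.1777] [-0.124  0.992] [16.4  9.5]
div 70 [ 0.6328 -0.1543] [-0.997 -0.079] [57.1  8. ]
div 70 [ 0.6286 -0.1144] [-0.997 -0.081] [57.1  6.4]
div 71 [ 0.6251 -0.0744] [-0.997 -0.081] [57.1  6.3]
div 72 [ 0.621  -0.0347] [-0.997 -0.082] [57.   6.5]
div 21 [0.6452 0.1002] [-0.035  0.999] [11.6  9.4]
div 71 [0.6168 0.005 ] [-0.997 -0.08 ] [56.9  6.8]
div 69 [0.6149 0.0449] [-0.996 -0.086] [56.6  7.1]
div 74 [0.6119 0.0851] [-0.996 -0.092] [57.1  6.9]Traceback (most recent call last):
  File "m2.py", line 19, in <module>
    for c in comps(m,15): print("side module top",c.sum(),np.round(rect(c,K,T,.022)[2],1))
                                                          ~~~~~~~~^^^^^^^^^^^^^^^^^^^^^^^
    return _wrapfunc(a, 'round', decimals=decimals, out=out)
    return _wrapit(obj, method, *args, **kwds)
    conv = _array_converter(obj)
ValueError: setting an array element with a sequence. The requested array has an inhomogeneous shape after 1 dimensions. The detected shape was (3,) + inhomogeneous part.
```

```bash
cat > to.py <<'E'
import sys
from h import *
from scipy.spatial.transform import Rotation as R
O=np.array([.5941,-.0370]); YAW=.0853; X=np.array([np.cos(YAW),np.sin(YAW)]); Y=np.array([-X[1],X[0]])
def w(x,y): return O+x*X+y*Y
if __name__=="__main__":   # rack x,y (mm), world z (mm), yaw off rack (deg)
    s=bot.state(); R0=R.from_euler("xyz",s["ee_rot"]); p=s["eef_pos"]; r=p[:2]-O
    print("t",round(s["clock"],2),"rack mm",(1e3*np.array([r@X,r@Y,p[2]])).round(1),"rpy",s["ee_rot"].round(4),"F",s["force"].round(1),"w",round(s["width"],4))
    for i in range(1,len(sys.argv),4):
        a=[float(q) for q in sys.argv[i:i+4]]
        t=np.r_[w(a[0]/1e3,a[1]/1e3),a[2]/1e3]; R1=R.from_euler("xyz",[np.pi,0,YAW+np.radians(a[3])])
        print(a,"shift",R0.inv().apply(t-p).round(4),"turn",(R0.inv()*R1).as_rotvec(degrees=True).round(2))
E
python3 to.py 61 100 150 0 61 100 80 0
```

```text
t 0.1 rack mm [-489.5 -529.2  247.4] rpy [-3.1398  0.      0.2449] F [ 0.9 -0.5 -0.4] w 0.0853
[61.0, 100.0, 150.0, 0.0] shift [ 0.6435 -0.5335  0.0983] turn [-0.1   0.01  9.14]
[61.0, 100.0, 80.0, 0.0] shift [ 0.6435 -0.5334  0.1683] turn [-0.1   0.01  9.14]
```

Emit:
drive_tool --rows '[[[0.322, -0.267, 0.0], [0, 0, 4.5], 0.0], [[0.322, -0.267, 0.0], [0, 0, 4.5], 0.0], [[0.322, -0.267, 0.0], [0, 0, 4.5], 0.0], [[0.322, -0.267, 0.0], [0, 0, 4.5], 0.0], [[0.322, -0.267, 0.0], [0, 0, 4.5], 0.0], [[0.322, -0.267, 0.0], [0, 0, 4.5], 0.0], [[0.322, -0.267, 0.0], [0, 0, 4.5], 0.0], [[0.322, -0.267, 0.0], [0, 0, 4.5], 0.0], [[0.6435, -0.5335, 0.098], [0, 0, 9.1], 0.0], [[0.6435, -0.5335, 0.098], [0, 0, 9.1], 0.0], [[0.6435, -0.5335, 0.098], [0, 0, 9.1], 0.0], [[0.6435, -0.5335, 0.098], [0, 0, 9.1], 0.0], [[0.6435, -0.5335, 0.098], [0, 0, 9.1], 0.0], [[0.6435, -0.5335, 0.098], [0, 0, 9.1], 0.0], [[0.6435, -0.5335, 0.098], [0, 0, 9.1], 0.0], [[0.6435, -0.5335, 0.098], [0, 0, 9.1], 0.0], [[0.6435, -0.5335, 0.098], [0, 0, 9.1], 0.0], [[0.6435, -0.5335, 0.098], [0, 0, 9.1], 0.0]]'

```text
clock: 2.35
eef_pos: [0.6466, 0.0646, 0.1508]
ee_rot: [3.14, -0.0, 0.083]
force: [0.0, -0.9, -0.8]
width: -0.0003
grasp_force: 0.0
```

```bash
python3 to.py 61 100 78 0 61 100 68 0 61 22 68 0
```

```text
t 2.35 rack mm [ 60.9  96.8 150.8] rpy [ 3.1402e+00 -5.0000e-04  8.3000e-02] F [ 0.  -0.9 -0.8] w -0.0003
[61.0, 100.0, 78.0, 0.0] shift [ 0.     -0.0033  0.0728] turn [ 0.08 -0.03 -0.13]
[61.0, 100.0, 68.0, 0.0] shift [ 0.     -0.0033  0.0828] turn [ 0.08 -0.03 -0.13]
[61.0, 22.0, 68.0, 0.0] shift [0.0002 0.0747 0.0829] turn [ 0.08 -0.03 -0.13]
```

Emit:
drive_tool --rows '[[[0, 0, 0.05], [0, 0, 0], 0.0], [[0, -0.003, 0.069], [0, 0, 0], 0.0], [[0, -0.003, 0.069], [0, 0, 0], 0.0], [[0, -0.003, 0.069], [0, 0, 0], 0.0]]'

```text
clock: 2.85
eef_pos: [0.6472, 0.0702, 0.0832]
ee_rot: [-3.141, -0.002, 0.086]
force: [-0.7, 0.4, 1.0]
width: 0.0002
grasp_force: 0.0
```

```bash
python3 - <<'E'
from h import *
im,d,K,T=cam("side"); cv2.imwrite("pics/s1.png",cv2.resize(im[150:330,200:440,::-1],None,fx=3.3,fy=3.3,interpolation=cv2.INTER_CUBIC))
E
python3 to.py 61 100 68 0
```

```text
t 2.9 rack mm [ 62.2 102.4  83.4] rpy [-3.1415e+00 -2.9000e-03  8.5800e-02] F [0.5 0.1 0.1] w -0.0003
[61.0, 100.0, 68.0, 0.0] shift [-0.0013  0.0024  0.0154] turn [-0.01 -0.17  0.03]
```

View pics/s1.png

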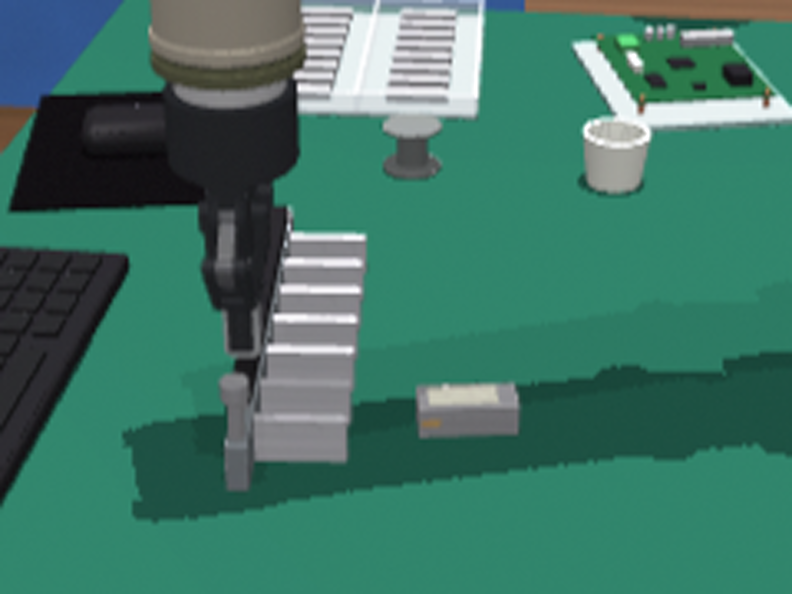

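The closed fingers (crop 240,350) hang over the rail just past the post head (235,380). They are in line with the rail, so I'm descending gently.

Emit:
drive_tool --rows '[[[-0.001, 0.001, 0.006], [0, 0, 0], 0.0], [[-0.001, 0.001, 0.01], [0, 0, 0], 0.0], [[-0.001, 0.001, 0.013], [0, 0, 0], 0.0], [[-0.001, 0.001, 0.013], [0, 0, 0], 0.0], [[-0.001, 0.001, 0.013], [0, 0, 0], 0.0]]'

```text
clock: 3.52
eef_pos: [0.6454, 0.069, 0.0686]
ee_rot: [3.141, -0.0, 0.086]
force: [-0.0, -1.7, 3.3]
width: 0.0002
grasp_force: 1.4
```

```bash
python3 to.py 61 100 68 0 61 22 68 0
```

```text
t 3.52 rack mm [ 60.2 101.2  68.6] rpy [ 3.1414e+00 -2.0000e-04  8.5900e-02] F [-0.  -1.7  3.3] w 0.0002
[61.0, 100.0, 68.0, 0.0] shift [0.0008 0.0012 0.0006] turn [ 0.01 -0.01  0.03]
[61.0, 22.0, 68.0, 0.0] shift [0.0008 0.0792 0.0006] turn [ 0.01 -0.01  0.03]
```

Emit:
drive_tool --rows '[[[0, 0.004, 0.0005], [0, 0, 0], 0.0], [[0, 0.011, 0.001], [0, 0, 0], 0.0], [[0, 0.018, 0.001], [0, 0, 0], 0.0], [[0, 0.025, 0.001], [0, 0, 0], 0.0], [[0, 0.032, 0.001], [0, 0, 0], 0.0], [[0, 0.039, 0.001], [0, 0, 0], 0.0]]'

```text
clock: 4.28
eef_pos: [0.6487, 0.0297, 0.0674]
ee_rot: [-3.141, -0.0, 0.086]
force: [-0.2, 2.9, 3.7]
width: -0.0
grasp_force: 1.7
```

Emit:
drive_tool --rows '[[[0, 0.006, 0], [0, 0, 0], 0.0], [[0, 0.013, 0], [0, 0, 0], 0.0], [[0, 0.02, 0], [0, 0, 0], 0.0], [[0, 0.027, 0], [0, 0, 0], 0.0], [[0, 0.034, 0], [0, 0, 0], 0.0], [[0, 0.038, 0], [0, 0, 0], 0.0], [[0, 0.038, 0], [0, 0, 0], 0.0]]'

```text
clock: 5.15
eef_pos: [0.652, -0.0088, 0.0673]
ee_rot: [3.141, 0.0, 0.085]
force: [0.3, -0.9, 3.6]
width: -0.0002
grasp_force: 1.7
```

```bash
python3 to.py 61 20 68 0 -76 78 110 5
```

```text
t 5.15 rack mm [60.1 23.2 67.3] rpy [3.1406 0.     0.085 ] F [ 0.3 -0.9  3.6] w -0.0002
[61.0, 20.0, 68.0, 0.0] shift [ 0.0009  0.0032 -0.0007] turn [ 0.06  0.   -0.02]
[-76.0, 78.0, 110.0, 5.0] shift [-0.1361 -0.0547 -0.0427] turn [ 0.06  0.   -5.02]
```

Emit:
drive_tool --rows '[[[0, 0, -0.03], [0, 0, 0], 0.0], [[0, 0, -0.06], [0, 0, 0], 0.0], [[-0.05, -0.02, -0.06], [0, 0, -2.5], 0.0], [[-0.1, -0.04, -0.06], [0, 0, -5], 0.03], [[-0.136, -0.055, -0.06], [0, 0, -5], 0.058], [[-0.136, -0.055, -0.05], [0, 0, -5], 0.058], [[-0.136, -0.055, -0.043], [0, 0, -5], 0.058], [[-0.136, -0.055, -0.043], [0, 0, -5], 0.058], [[-0.136, -0.055, -0.043], [0, 0, -5], 0.058]]'

```text
clock: 6.28
eef_pos: [0.5124, 0.0353, 0.1102]
ee_rot: [-3.141, 0.0, 0.173]
force: [-1.4, 0.4, 0.2]
width: 0.0579
grasp_force: 0.0
```

```bash
python3 - <<'E'
from h import *
im,d,K,T=cam("side"); cv2.imwrite("pics/s2.png",cv2.resize(im[150:330,220:460,::-1],None,fx=3.3,fy=3.3,interpolation=cv2.INTER_CUBIC))
E
python3 to.py -76 78.5 25 5
```

```text
t 6.33 rack mm [-75.3  79.1 110.3] rpy [-3.1411 -0.      0.1728] F [0.2 0.4 0. ] w 0.058
[-76.0, 78.5, 25.0, 5.0] shift [-0.0007  0.0006  0.0853] turn [-0.03 -0.    0.01]
```

View pics/s2.png

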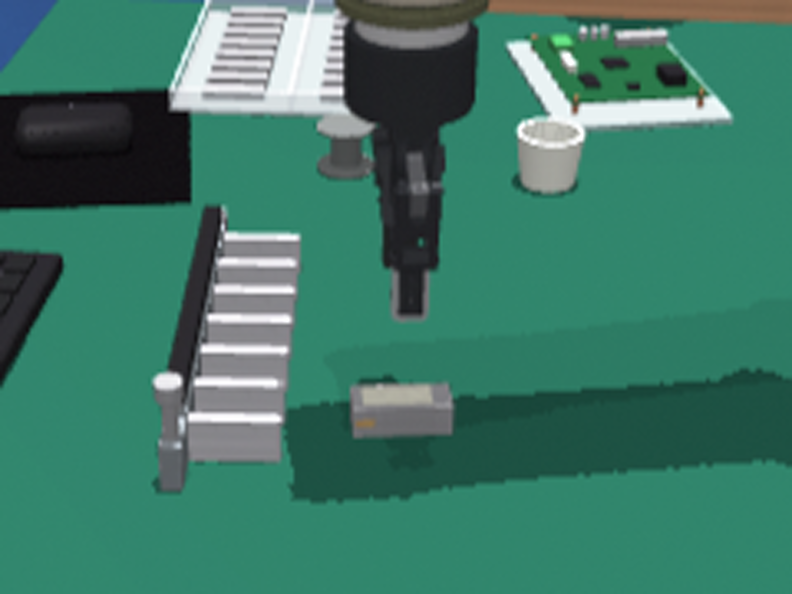

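The open fingers straddle the module (crop 400,410) with clear margins. I'm lowering, turning to the rack's yaw, then pushing sideways with the inner pad.

Emit:
drive_tool --rows '[[[0, 0, 0.04], [0, 0, 0], 0.058], [[-0.001, 0, 0.07], [0, 0, 0], 0.058], [[-0.001, 0, 0.084], [0, 0, 0], 0.058], [[-0.001, 0, 0.086], [0, 0, 5], 0.058], [[-0.001, 0, 0.086], [0, 0, 5], 0.058], [[-0.001, 0, 0.086], [0, 0, 5], 0.058]]'

```text
clock: 7.08
eef_pos: [0.5114, 0.0355, 0.025]
ee_rot: [3.142, -0.001, 0.088]
force: [-0.6, -0.5, 0.3]
width: 0.0579
grasp_force: 0.0
```

```bash
python3 to.py -76 62 24 0 -76 5 24 0
```

```text
t 7.08 rack mm [-76.2  79.3  25. ] rpy [ 3.1415e+00 -1.3000e-03  8.7800e-02] F [-0.6 -0.5  0.3] w 0.0579
[-76.0, 62.0, 24.0, 0.0] shift [0.0002 0.0173 0.001 ] turn [ 0.   -0.07  0.15]
[-76.0, 5.0, 24.0, 0.0] shift [0.     0.0743 0.001 ] turn [ 0.   -0.07  0.15]
```

Emit:
drive_tool --rows '[[[0, 0.006, 0.001], [0, 0, 0], 0.058], [[0, 0.012, 0.001], [0, 0, 0], 0.058], [[0, 0.016, 0.001], [0, 0, 0], 0.058], [[0, 0.02, 0.001], [0, 0, 0], 0.058], [[0, 0.024, 0.001], [0, 0, 0], 0.058], [[0, 0.028, 0.001], [0, 0, 0], 0.058], [[0, 0.032, 0.001], [0, 0, 0], 0.058], [[0, 0.036, 0.001], [0, 0, 0], 0.058], [[0, 0.04, 0.001], [0, 0, 0], 0.058], [[0, 0.045, 0.001], [0, 0, 0], 0.058], [[0, 0.05, 0.001], [0, 0, 0], 0.058], [[0, 0.055, 0.001], [0, 0, 0], 0.058], [[0, 0.06, 0.001], [0, 0, 0], 0.058], [[0, 0.065, 0.001], [0, 0, 0], 0.058], [[0, 0.069, 0.001], [0, 0, 0], 0.058], [[0, 0.072, 0.001], [0, 0, 0], 0.058], [[0, 0.074, 0.001], [0, 0, 0], 0.058], [[0, 0.074, 0.001], [0, 0, 0], 0.058]]'

```text
clock: 9.32
eef_pos: [0.517, -0.0387, 0.0233]
ee_rot: [3.141, 0.0, 0.086]
force: [0.4, -0.1, -0.3]
width: 0.0578
grasp_force: 0.0
```

```bash
python3 to.py -140 5 24 0
```

```text
t 9.32 rack mm [-76.9   4.9  23.3] rpy [3.1414e+00 1.0000e-04 8.5700e-02] F [ 0.4 -0.1 -0.3] w 0.0578
[-140.0, 5.0, 24.0, 0.0] shift [-0.0631 -0.0002 -0.0007] turn [0.01 0.01 0.02]
```

Emit:
drive_tool --rows '[[[0, -0.006, 0], [0, 0, 0], 0.058], [[0, -0.008, -0.03], [0, 0, 0], 0.058], [[0, -0.008, -0.08], [0, 0, 0], 0.058], [[-0.06, 0.015, -0.1], [0, 0, 0], 0.005], [[-0.1, 0.015, -0.1], [0, 0, 0], 0.005], [[-0.11, 0.015, -0.1], [0, 0, 0], 0.005], [[-0.11, 0.015, -0.1], [0, 0, 0], 0.005]]'

```text
clock: 10.2
eef_pos: [0.4089, -0.0626, 0.1236]
ee_rot: [3.141, -0.001, 0.086]
force: [0.8, -0.2, -0.5]
width: 0.005
grasp_force: 0.0
```

```bash
cat > mod.py <<'E'
from meas import *; from to import *
im,d,K,T=cam("top"); P=pts(d,K,T); hsv=cv2.cvtColor(im,cv2.COLOR_RGB2HSV)
r=P[...,:2]-O; x=r@X; y=r@Y
m=(P[...,2]>.012)&(P[...,2]<.028)&(x>-.16)&(x<.02)&(abs(y)<.12)&(hsv[...,1]<90)
for c in comps(m,60):
    q,ax,rr=rect(c,K,T,.022); q=q-O; print("module n",c.sum(),"rack mm",(1e3*q@X).round(1),(1e3*q@Y).round(1),"deg",np.degrees(np.arctan((ax@Y)/(ax@X))).round(1),np.round(rr[1],1))
import os; n=len(os.listdir("pics")); cv2.imwrite(f"pics/t{n}.png",cv2.resize(im[180:320,240:420,::-1],None,fx=4,fy=4)); print(n)
E
python3 mod.py; python3 to.py -130 20 24 0
```

```text
module n 340 rack mm -78.2 20.9 deg 0.2 [64.7 28.3]
5
t 10.25 rack mm [-186.    -9.6  123.6] rpy [ 3.1413e+00 -1.1000e-03  8.6600e-02] F [ 0.7 -0.2  0.1] w 0.0047
[-130.0, 20.0, 24.0, 0.0] shift [ 0.0559 -0.0296  0.0997] turn [ 0.02 -0.07  0.08]
```

Emit:
drive_tool --rows '[[[0.048, -0.0295, 0.02], [0, 0, 0], 0.005], [[0.048, -0.0295, 0.06], [0, 0, 0], 0.005], [[0.048, -0.0295, 0.09], [0, 0, 0], 0.005], [[0.048, -0.0295, 0.1], [0, 0, 0], 0.005], [[0.048, -0.0295, 0.1], [0, 0, 0], 0.005], [[0.048, -0.0295, 0.1], [0, 0, 0], 0.005]]'

```text
clock: 11.0
eef_pos: [0.4553, -0.0291, 0.0244]
ee_rot: [3.141, -0.002, 0.086]
force: [-0.3, -0.1, -0.4]
width: 0.005
grasp_force: 0.0
```

```bash
python3 to.py -95 20.3 24 0 -50 20.3 24 0
```

```text
t 11.0 rack mm [-137.6   19.7   24.4] rpy [ 3.1414e+00 -2.0000e-03  8.6000e-02] F [-0.3 -0.1 -0.4] w 0.005
[-95.0, 20.3, 24.0, 0.0] shift [ 0.0426 -0.0006  0.0005] turn [ 0.01 -0.11  0.04]
[-50.0, 20.3, 24.0, 0.0] shift [ 0.0876 -0.0006  0.0006] turn [ 0.01 -0.11  0.04]
```

Emit:
drive_tool --rows '[[[0.006, -0.0006, 0], [0, 0, 0], 0.005], [[0.012, -0.0006, 0], [0, 0, 0], 0.005], [[0.017, -0.0006, 0], [0, 0, 0], 0.005], [[0.022, -0.0006, 0], [0, 0, 0], 0.005], [[0.027, -0.0006, 0], [0, 0, 0], 0.005], [[0.032, -0.0006, 0], [0, 0, 0], 0.005], [[0.037, -0.0006, 0], [0, 0, 0], 0.005], [[0.042, -0.0006, 0], [0, 0, 0], 0.005], [[0.047, -0.0006, 0], [0, 0, 0], 0.005], [[0.05, -0.0006, 0], [0, 0, 0], 0.005], [[0.05, -0.0006, 0], [0, 0, 0], 0.005]]'

```text
clock: 12.38
eef_pos: [0.5042, -0.0242, 0.0234]
ee_rot: [-3.141, -0.0, 0.086]
force: [-0.1, -0.3, 0.1]
width: 0.0051
grasp_force: 0.0
```

```bash
python3 - <<'E'
from h import *
im,d,K,T=cam("side"); cv2.imwrite("pics/s3.png",cv2.resize(im[190:310,240:400,::-1],None,fx=5,fy=5,interpolation=cv2.INTER_CUBIC))
P=pts(d,K,T); from to import *; r=P[...,:2]-O;x=r@X;y=r@Y
m=(abs(P[...,2]-.022)<.003)&(x>-.1)&(x<-.003)&(abs(y-.02)<.05)
print(m.sum())
for lo in range(-75,0,8):
    k=m&(x*1e3>=lo)&(x*1e3<lo+8)
    if k.sum()>5: print(lo,k.sum(),(1e3*np.percentile(y[k],[2,98])).round(1))
print((x[m]*1e3).max())
E
python3 to.py -20 20 24 0
```

```text
207
-75 24 [11.5 37.7]
-67 23 [11.4 33.3]
-59 19 [ 8.5 35.1]
-51 28 [10.3 37.3]
-43 27 [ 8.9 37.1]
-35 22 [10.4 35.6]
-27 25 [ 9.5 37. ]
-19 15 [11.7 36.8]
-12.785920069091409
t 12.43 rack mm [-88.6  20.3  23.4] rpy [-3.1415e+00 -4.0000e-04  8.6100e-02] F [-0.2  0.4 -0.1] w 0.0047
[-20.0, 20.0, 24.0, 0.0] shift [ 0.0686  0.0004 -0.0006] turn [-0.01 -0.02  0.04]
```

View pics/s3.png

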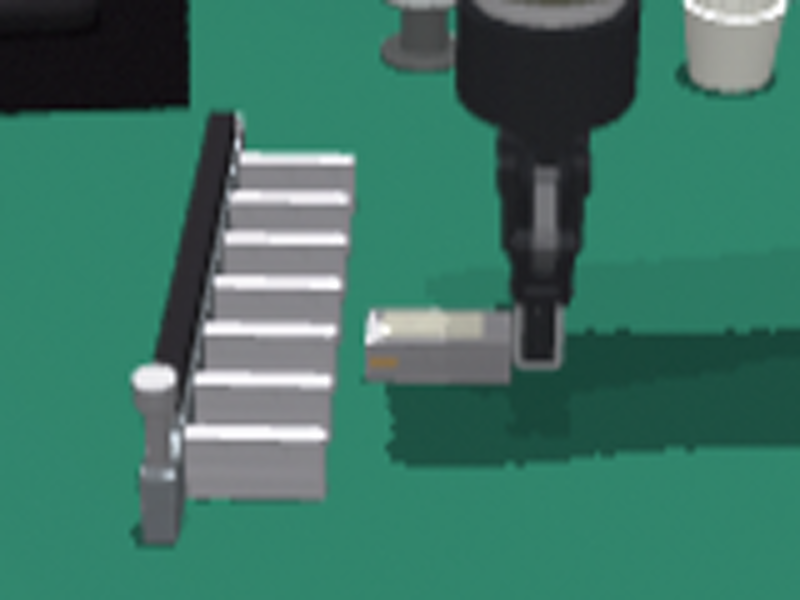

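The module (crop 370–510, 310–385) is lying straight with its front just ahead of the dividers and the fingers on its tail. One check of its lateral alignment against the dividers in both cameras.

```bash
python3 - <<'E'
from h import *; from to import *
for n in("top","side"):
    im,d,K,T=cam(n); v,u=np.indices(d.shape); hsv=cv2.cvtColor(im,cv2.COLOR_RGB2HSV)
    P=pts(d,K,T); r=P[...,:2]-O;x=r@X;y=r@Y
    def mid(z,xa,xb,ya,yb):
        m=(abs(P[...,2]-z)<.004)&(x>xa)&(x<xb)&(y>ya)&(y<yb)&(hsv[...,1]<90)
        q=np.array([ray(a,b,K,T,z)[:2] for a,b in zip(u[m],v[m])])-O; yy=1e3*q@Y; return m.sum(),((yy.min()+yy.max())/2).round(1),yy.mean().round(1),np.ptp(yy).round(1)
    print(n,"divs",mid(.03,.005,.045,-.008,.008),mid(.03,.005,.045,.03,.048),"module front",mid(.022,-.03,-.012,-.02,.06),"rear",mid(.022,-.06,-.035,-.02,.06))
E
```

```text
Traceback (most recent call last):
ValueError: operands could not be broadcast together with shapes (0,) (2,)
```

```bash
python3 - <<'E'
from h import *; from to import *
im,d,K,T=cam("side"); v,u=np.indices(d.shape); V=cv2.cvtColor(im,cv2.COLOR_RGB2HSV)[...,2]
def rk(z):
    q=np.stack([ray(a,b,K,T,z)[:2]-O for a,b in zip(u.ravel(),v.ravel())]); return (1e3*q@X).reshape(u.shape),(1e3*q@Y).reshape(u.shape)
x,y=rk(.03); m=(V>180)&(x>5)&(x<40)
for c in(-20,0,20,40,60): 
    k=m&(abs(y-20*0-c)<12); print("div?",c,k.sum(),y[k].mean().round(1) if k.any() else 0)
x,y=rk(.022); P=pts(d,K,T)
for a,b in((-70,-50),(-50,-35),(-35,-20)):
    k=(abs(P[...,2]-.022)<.0025)&(x>a)&(x<b)&(abs(y-20)<25); print("mod",a,k.sum(),y[k].mean().round(1),y[k].min().round(1),y[k].max().round(1))
E
```

```text
div? -20 0 0
div? 0 48 1.6
div? 20 0 0
div? 40 47 40.4
div? 60 0 0
mod -70 50 26.1 11.3 40.7
mod -50 45 25.2 11.6 41.3
mod -35 39 25.6 12.2 41.5
```

The side estimate of y is ambiguous, so I'm backing off for a clear top view.

Emit:
drive_tool --rows '[[[-0.02, 0, 0], [0, 0, 0], 0.005], [[-0.04, 0, -0.05], [0, 0, 0], 0.005], [[-0.06, 0.03, -0.1], [0, 0, 0], 0.005], [[-0.09, 0.03, -0.1], [0, 0, 0], 0.005], [[-0.09, 0.03, -0.1], [0, 0, 0], 0.005], [[-0.09, 0.03, -0.1], [0, 0, 0], 0.005]]'

```text
clock: 13.28
eef_pos: [0.4171, -0.0619, 0.1234]
ee_rot: [3.141, -0.001, 0.086]
force: [-0.2, 0.6, -0.2]
width: 0.0047
grasp_force: 0.0
```

```bash
python3 mod.py; python3 to.py -100 20 24 0
```

```text
module n 339 rack mm -47.4 21.1 deg -0.8 [65.1 28.4]
7
t 13.32 rack mm [-178.3   -9.5  123.3] rpy [-3.1413e+00 -3.0000e-04  8.6500e-02] F [ 0.4  0.  -0.1] w 0.0051
[-100.0, 20.0, 24.0, 0.0] shift [ 0.0783 -0.0294  0.0993] turn [-0.01 -0.02  0.07]
```

Top view gives the module at y = 21.1 mm and -0.8°, inside the ±2.5 mm clearance. Pushing on.

Emit:
drive_tool --rows '[[[0.03, -0.029, 0], [0, 0, 0], 0.005], [[0.074, -0.029, 0.03], [0, 0, 0], 0.005], [[0.074, -0.029, 0.07], [0, 0, 0], 0.005], [[0.074, -0.029, 0.095], [0, 0, 0], 0.005], [[0.074, -0.029, 0.099], [0, 0, 0], 0.005], [[0.084, -0.029, 0.099], [0, 0, 0], 0.005], [[0.092, -0.029, 0.099], [0, 0, 0], 0.005], [[0.098, -0.029, 0.099], [0, 0, 0], 0.005], [[0.104, -0.029, 0.099], [0, 0, 0], 0.005], [[0.11, -0.029, 0.099], [0, 0, 0], 0.005], [[0.116, -0.029, 0.099], [0, 0, 0], 0.005], [[0.12, -0.029, 0.099], [0, 0, 0], 0.005]]'

```text
clock: 14.82
eef_pos: [0.5342, -0.0227, 0.0243]
ee_rot: [-3.141, -0.0, 0.086]
force: [-1.1, -0.2, 1.6]
width: 0.0049
grasp_force: 0.6
```

```bash
python3 to.py -24 20 24 0
```

```text
t 14.82 rack mm [-58.5  19.4  24.3] rpy [-3.1415e+00 -1.0000e-04  8.6000e-02] F [-1.1 -0.2  1.6] w 0.0049
[-24.0, 20.0, 24.0, 0.0] shift [ 0.0345 -0.0006  0.0003] turn [-0.01 -0.01  0.04]
```

Emit:
drive_tool --rows '[[[0.005, -0.0005, 0], [0, 0, 0], 0.005], [[0.01, -0.0005, 0], [0, 0, 0], 0.005], [[0.015, -0.0005, 0], [0, 0, 0], 0.005], [[0.02, -0.0005, 0], [0, 0, 0], 0.005], [[0.025, -0.0005, 0], [0, 0, 0], 0.005], [[0.03, -0.0005, 0], [0, 0, 0], 0.005], [[0.034, -0.0005, 0], [0, 0, 0], 0.005], [[0.034, -0.0005, 0], [0, 0, 0], 0.005]]'

```text
clock: 15.82
eef_pos: [0.5681, -0.0192, 0.0244]
ee_rot: [-3.141, -0.001, 0.086]
force: [0.2, -0.2, 0.1]
width: 0.0052
grasp_force: 0.0
```

Emit:
drive_tool --rows '[[[0.001, 0, 0], [0, 0, 0], 0.005], [[0.002, 0, 0], [0, 0, 0], 0.005], [[0.003, 0, 0], [0, 0, 0], 0.005]]'

```text
clock: 16.2
eef_pos: [0.5705, -0.0191, 0.0244]
ee_rot: [3.142, 0.0, 0.086]
force: [-1.3, 0.0, 0.7]
width: 0.005
grasp_force: 0.6
```

```bash
python3 to.py -19 20 24 0
```

```text
t 16.2 rack mm [-22.   19.8  24.4] rpy [3.1416e+00 2.0000e-04 8.6000e-02] F [-1.3  0.   0.7] w 0.005
[-19.0, 20.0, 24.0, 0.0] shift [ 0.003  -0.0002  0.0004] turn [0.   0.01 0.04]
```

Still free (about 1 N of sliding force), so I'm creeping on until the stop is felt.

Emit:
drive_tool --rows '[[[0.001, 0, 0], [0, 0, 0], 0.005], [[0.002, 0, 0], [0, 0, 0], 0.005], [[0.003, 0, 0], [0, 0, 0], 0.005], [[0.003, 0, 0], [0, 0, 0], 0.005]]'

```text
clock: 16.7
eef_pos: [0.5736, -0.0188, 0.0243]
ee_rot: [-3.142, 0.0, 0.086]
force: [-1.5, -0.0, 1.2]
width: 0.0051
grasp_force: 0.7
```

Emit:
drive_tool --rows '[[[0.001, 0, 0], [0, 0, 0], 0.005], [[0.001, 0, 0], [0, 0, 0], 0.005]]'

```text
clock: 16.95
eef_pos: [0.5737, -0.0188, 0.0241]
ee_rot: [3.141, 0.002, 0.086]
force: [-5.2, -0.4, 3.7]
width: 0.0046
grasp_force: 2.8
```

Emit:
drive_tool --rows '[[[0.001, 0, 0], [0, 0, 0], 0.005], [[0.0015, 0, 0], [0, 0, 0], 0.005], [[0.0015, 0, 0], [0, 0, 0], 0.005]]'

```text
clock: 17.32
eef_pos: [0.5737, -0.0188, 0.0239]
ee_rot: [3.141, 0.005, 0.086]
force: [-11.5, -0.8, 8.4]
width: 0.0053
grasp_force: 5.7
```

Emit:
drive_tool --rows '[[[-0.01, 0, 0], [0, 0, 0], 0.005], [[-0.03, 0, 0], [0, 0, 0], 0.005], [[-0.06, 0, -0.04], [0, 0, 0], 0.005], [[-0.1, 0, -0.1], [0, 0, 0], 0.005], [[-0.14, 0.06, -0.14], [0, 0, 0], 0.005], [[-0.14, 0.09, -0.14], [0, 0, 0], 0.005], [[-0.14, 0.09, -0.14], [0, 0, 0], 0.005], [[-0.14, 0.09, -0.14], [0, 0, 0], 0.005]]'

```text
clock: 18.32
eef_pos: [0.4445, -0.12, 0.1643]
ee_rot: [3.142, -0.001, 0.086]
force: [0.3, 0.3, 0.4]
width: 0.005
grasp_force: 0.0
```

```bash
python3 - <<'E'
from meas import *; from to import *
im,d,K,T=cam("top"); V=cv2.cvtColor(im,cv2.COLOR_RGB2HSV); P=pts(d,K,T); r=P[...,:2]-O; x=r@X; y=r@Y
m=(abs(P[...,2]-.022)<.005)&(x>-.03)&(x<.06)&(abs(y-.02)<.0165)
v,u=np.nonzero(m); Q=np.array([ray(a,b,K,T,.022)[:2] for a,b in zip(u,v)])-O
print(m.sum(),"x",(1e3*Q@X).min().round(1),(1e3*Q@X).max().round(1),"y",(1e3*Q@Y).mean().round(1))
cv2.imwrite("pics/end.png",cv2.resize(im[185:300,255:415,::-1],None,fx=5,fy=5,interpolation=cv2.INTER_CUBIC))
E
python3 to.py
```

```text
337 x -10.0 55.8 y 21.0
t 18.38 rack mm [-156.1  -69.3  164.1] rpy [-3.1411e+00 -3.0000e-04  8.7200e-02] F [-0.3 -0.3  0. ] w 0.0048
```

View pics/end.png

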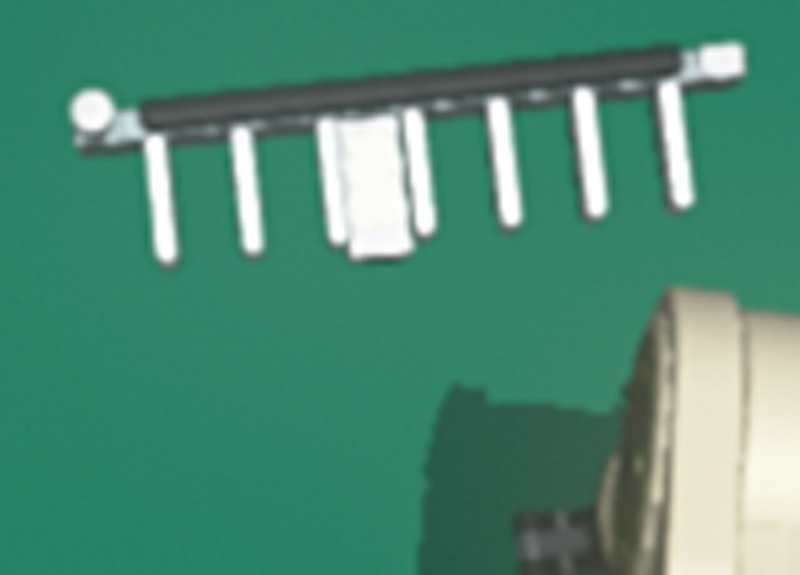

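The module (crop 345–410, 115–258) sits home in the third gap from the post, with its tail at -10 mm as it should be, and the arm is clear.

```bash
python3 -c "
from rig import bot
print(bot.finish_job())"
```

```text
the job is handed in; nothing more can be done
None
```

I slid the fingertips along the rail from the first gap to the third without leaving it. I then pushed the module home in the third gap against the back stop, moved the arm clear and handed the job in; no verdict came back.

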